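Close the chain oiler's tank

ROBOT

A 6-joint arm with a two-finger parallel gripper is mounted at the origin on the work surface. World frame = base frame: x ahead of the robot, y to its left, z up, the work surface at z = 0. Lengths are in m, angles in rad, forces in N, time in s.
With the tool pointing down it reaches from about 0.3 to 0.75 m from the base axis. Payload 8.5 kg.
Tool frame: the origin (TCP) lies at the very end of the fingers, on their centre line; the grasp point (between the pads) lies 19 mm behind it (ctrl.pinch_z is the distance from the TCP to the grasp point, in m); z points along the fingers, y is the direction in which the jaws open and shut (so a half turn about z gives the same grasp; the last joint's range is limited). The gripper opens to 88 mm and grips with 3 to 60 N. Pads are 18 mm wide; open, the fingers measure 123 mm over their backs; the gripper's body (75 mm by 187 mm) begins 45 mm behind the grasp point.
Start: joints at [-0.215, 0.381, 1.297, -0, 1.464, -0.215], TCP at [0.55, 0, 0.239] pointing down, gripper open.
Joint ranges: [-3.11, 3.11], [-0.89, 2.33], [0.22, 2.48], [-1.42, 4.56], [0.17, 2.85], [-2.88, 2.88]. Speed limits (rad/s): [2.39, 2.39, 3.14, 3.14, 3.14, 3.14].

INTERFACE

Orientations are given as a unit quaternion [w, x, y, z].
In Python, from plant import status, snapshot, camera_info, workorder, ctrl gives the robot as it stands.
- The arm moves only by the shell command python3 -m crank 'ROWS' [FORCE]. ROWS is JSON, a list of rows, each a list of 3 entries, a list of its own where there are three numbers: the opening, from -1 (shut) to 1 (fully open), then the shift along the tool's x, y, z in mm, then the turn about the tool's z in rad. A call has 1 to 8 rows; each row shifts and turns the commanded pose from where the row before left it, along the tool's axes as they then stand; what a row does not reach is not made up. A row lasts 1/8 s, in which the tool goes at most 62.5 mm and 10.7 degrees, less where a joint would pass 70% of its speed; a pose out of reach is approached as far as the arm can. A call with a gripper value outside its range is refused whole. The fingers move at their own pace and stop on an object; FORCE is the grip in N (left out, the last holds). Time passes only in rows, so rows that do not move let the fingers close. It gives the time, the measured TCP pose, the force and the opening at its end, in the units of the state.
- status.get_obs(): the state, without advancing time (a new reading comes with each control period).
- snapshot(name): name is "scene" or "side" or "wrist"; returns (picture, depth): 480x640x3 uint8, red, green, blue; 480x640 float32, m along the optical axis (not along the pixel's ray), 0 where there is no reading.
- camera_info(name): a dict with "mtx" (3x3 intrinsics, pixels), "world_to_cam" (4x4, takes a point from world to camera coordinates). Camera axes: x right, y down, z forward; pixel columns grow to the right and rows downward; lengths in m; the calibration is good to about 2 mm. The wrist camera is an equidistant fisheye: a pixel r from the principal point sees the ray r / f radians off the axis. A picture is of the moment at which its call begins: read the wrist's pose just before it. camera_info takes no time and is no camera call; for the wrist camera it gives the pose at the moment of the call.
- workorder.job_done(): hands the job in, once; it reports no verdict.
The state is a dict: "time": time; "qpos": joint angles; "joint_vel": joint speeds; "tau": joint torques, N m; "tool_pos": TCP position; "tool_rot": TCP orientation; "force": force on the tool from outside, world axes, zero at the start; "moment": the same for the moment, N m; "gripper_width": finger opening in m.
Only numpy, scipy, OpenCV 4.12 (cv2) and the standard library are available. Lean on these libraries where they do the work, as an engineer would, in place of code of your own. Each camera call takes 0.05 s, during which the arm holds its last target. There are 200 camera calls.

TASK

Put the black screw cap back on the filler neck of the chain oiler's tank. Wherever its lugs come to rest on the thread, press it lightly and turn it backwards until you feel it drop into the thread, then screw it down clockwise until it is fully home against the spring of the seal, and let go. Never force it, and leave the other things on the bench as they are.

Things in the scene. Friction and masses are not known exactly. Their poses are not given: they have to be found in the camera images.
- cap_grip (a point): Middle of the upright grip bar (48 mm long, 14 wide, 24 high) on top of the black plastic cap, 36 mm above the cap's underside. x runs along the bar, y across it (pinch it along y), z up along the cap's axis. The cap starts standing on the bench, open side down.
- cap: The same cap, 64 mm across, 48.5 mm tall with its bar, about 90 g; the disc the bar stands on is 24 mm above the underside. Origin: centre of its underside, axes as cap_grip. Inside, at the very bottom of the skirt, four lugs (5 mm wide, 5 mm high, one every 90 degrees) point inward.
- neck (a point): On the upright axis of the filler neck, level with the flat tops of its four thread ridges, 71.5 mm above the bench. Neck tube 39 mm across, 51 mm over the ridges; the cap goes over it with 2 mm play all round. Ridges are parted by gaps, one every 90 degrees, each 12 degrees wider than a lug. The neck is fitted at any angle: no reading tells where the gaps are.
- neck_drop (a point): On the neck's axis, 9 mm below the ridge tops: where the cap's underside comes when the lugs drop through the gaps and the cap meets the sprung seal. Before, it lies level with the ridge tops (2.5 mm higher if the lugs landed on the small teeth at the ridges' clockwise ends). Turned counter-clockwise from above, it drops within about 85 degrees; turned clockwise up there, it jams on the teeth.
- neck_home (a point): On the neck's axis, 12 mm below the ridge tops: where the cap's underside is when fully home. Turned clockwise from the drop, the lugs are drawn down 3 mm under the ridges in 35 degrees, then run level 25 degrees more to a hard stop (over 1 N m there, or 40 N of pressing, is too much). The seal's spring pushes it up with 4 N after the drop and 7 N at home. 1.5 mm lower the skirt meets the tank top.
- tank: The oil tank: aluminium block 120 x 100 mm, 58 mm high, on a 150 x 100 mm foot plate, bolted to the bench. Origin at the centre of its underside on the bench; the neck, with the round black seal disc standing out of its mouth, is in the middle of its top.
- tape: Bystander: roll of tape lying flat, 94 mm across, 20 mm high. Origin: centre of its underside.
- wrench: Bystander: steel wrench lying on the bench.
- motor: Bystander: small gear motor lying on its side, 42 mm high, 75 mm long. Origin: centre of its underside.
- pulley: Bystander: toothed pulley standing on its face, 32 mm across and 22 mm high, between cap and tank. Origin: centre of its underside.
Not all that is in view belongs to the job. Of the things that look like the tank, take the one that is nearest to the robot's base at the start.

How it is judged:
By the outcome, as a careful person would: the job done as asked, in the order asked, and still so for the second after the job is handed in, with the robot touching nothing.
It also fails if it takes over 64 s, if anything falls off the work surface, if the arm or the gripper's body presses on something with over 40 N, if the wrist force passes 120 N, or if a joint passes its speed limit or range.

## Working session

There is one attempt and no reset: what is moved stays moved. The work goes in short steps, Python scripts to look and compute and a shell command to move; the robot and the scene stay as the last step left them, time stands still between calls to the robot, and variables do not carry over. Pictures are saved under pics/ and viewed, about 8 in all and at most 12, crops included, and the job is handed in when it is done.

```bash
ls; mkdir -p pics
python3 - <<'E'
from plant import status,snapshot,camera_info
import cv2,numpy as np
print(status.get_obs())
ims=[]
for n in ("scene","side","wrist"):
    i=camera_info(n); print(n,i)
    p,d=snapshot(n); np.savez('%s0.npz'%n,p=p,d=d,K=i['mtx'],T=i['world_to_cam'])
    cv2.imwrite('pics/%s0.png'%n,p[:,:,::-1])
E
```

```text
pics
{'time': 0.0, 'qpos': array([-2.15305118e-01,  3.81179945e-01,  1.29822629e+00, -1.81827662e-05,
        1.46361462e+00, -2.15294688e-01]), 'joint_vel': array([-0.0018284 ,  0.00096553, -0.00048413, -0.00064373,  0.00137271,
       -0.00112535]), 'tau': array([-6.18006070e-04, -4.37936819e+01, -2.24552107e+01,  7.13253510e-02,
        3.52583989e-02, -8.49877097e-05]), 'tool_pos': array([5.49724031e-01, 5.05748133e-05, 2.38158023e-01]), 'tool_rot': array([-5.96283520e-04,  7.07109596e-01,  7.07103605e-01, -3.93018170e-04]), 'force': array([ 0.19764417, -0.13545763, -0.26553382]), 'moment': array([ 0.01471232, -0.01216749, -0.02875006]), 'gripper_width': 0.08804749040149928}
scene {'mtx': array([[533.62611748,   0.        , 324.19499652],
       [  0.        , 533.62611748, 243.37509901],
       [  0.        ,   0.        ,   1.        ]]), 'world_to_cam': array([[ 0.19644034,  0.98045693, -0.01074204, -0.21436776],
       [ 0.84878391, -0.17552332, -0.49875589, -0.46950709],
       [-0.49089415,  0.08885811, -0.86667593,  1.31558249],
       [ 0.        ,  0.        ,  0.       
[... 371 characters left out ...]
,
       [ 1.79433186e-01, -7.45613240e-01, -6.41766802e-01,
         1.13681364e+00],
       [ 0.00000000e+00,  0.00000000e+00,  0.00000000e+00,
         1.00000000e+00]])}
wrist {'mtx': array([[371.64829954,   0.        , 318.2003843 ],
       [  0.        , 371.64829954, 241.66412963],
       [  0.        ,   0.        ,   1.        ]]), 'world_to_cam': array([[ 9.99999690e-01,  5.84434088e-05, -7.84961780e-04,
        -5.49133727e-01],
       [ 3.07346996e-04, -9.47068674e-01,  3.21030891e-01,
        -4.40364421e-02],
       [-7.24650572e-04, -3.21031033e-01, -9.47068398e-01,
         3.90812692e-01],
       [ 0.00000000e+00,  0.00000000e+00,  0.00000000e+00,
         1.00000000e+00]])}
```

View pics/scene0.png

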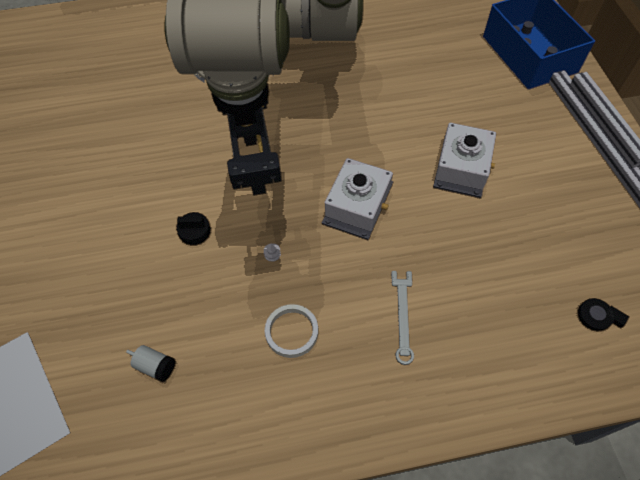

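View pics/side0.png

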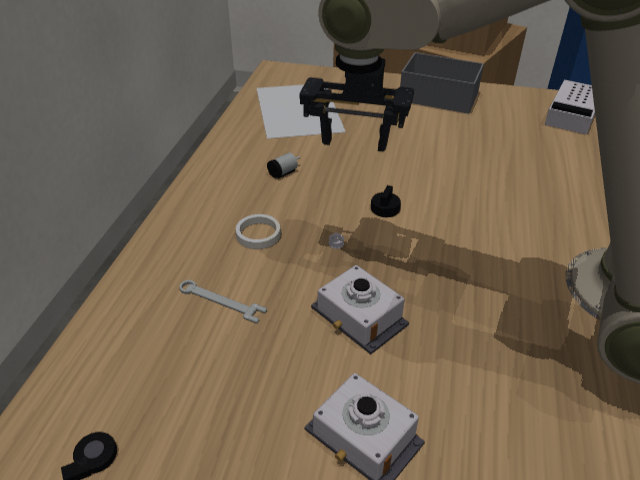

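The scene view shows the cap at (193,228), with the bar's end towards the left. The pulley is at (272,253), and there are two tank-like blocks, one with its seal disc at (360,180) and the other at (470,141). In the side view those two are at (362,286) and (366,406). The tape, wrench and motor are well clear. Next I'll triangulate.

```bash
cat > h.py <<'E'
import numpy as np,cv2
from plant import camera_info,snapshot,status
def ray(i,uv):
    K,T=i['mtx'],i['world_to_cam'];R,t=T[:3,:3],T[:3,3]
    return -R.T@t, R.T@np.array([(uv[0]-K[0,2])/K[0,0],(uv[1]-K[1,2])/K[1,1],1])
def rayf(i,uv):
    K,T=i['mtx'],i['world_to_cam'];R,t=T[:3,:3],T[:3,3]
    a=np.array([uv[0]-K[0,2],uv[1]-K[1,2]])/K[0,0];r=np.hypot(*a)
    return -R.T@t, R.T@np.r_[a/max(r,1e-9)*np.sin(r),np.cos(r)]
def plane(rd,z): c,d=rd; return c+d*(z-c[2])/d[2]
def tri(*rs):
    A=np.zeros((3,3));b=np.zeros(3)
    for c,d in rs:
        P=np.eye(3)-np.outer(d,d)/(d@d);A+=P;b+=P@c
    x=np.linalg.solve(A,b); return x,[np.linalg.norm((np.eye(3)-np.outer(d,d)/(d@d))@(x-c))*1e3 for c,d in rs]
def blobs(p,roi,th=45,amin=40):
    x0,y0,x1,y1=roi; m=(p[y0:y1,x0:x1].max(2)<th).astype(np.uint8)
    n,l,s,c=cv2.connectedComponentsWithStats(m)
    return [(c[k]+[x0,y0],s[k,:5]+[x0,y0,0,0,0],l==k) for k in range(1,n) if s[k,4]>=amin]
E
python3 - <<'E'
from h import *
S=np.load('scene0.npz');D=np.load('side0.npz')
I={n:camera_info(n) for n in('scene','side')}
R={}
for n,Z,rois in(('scene',S,dict(A=(345,170,375,190),B=(458,130,484,152),cap=(170,205,215,250))),('side',D,dict(A=(345,270,380,300),B=(350,390,385,425),cap=(365,180,410,220)))):
    for k,r in rois.items():
        bl=sorted(blobs(Z['p'],r),key=lambda b:-b[1][4])
        R[n,k]=bl[0]; print(n,k,[(b[0].round(1),b[1]) for b in bl][:2], 'depthpt', end=' ')
        u=bl[0][0]; c,d=ray(I[n],u); print((c+d*Z['d'][int(round(u[1])),int(round(u[0]))]).round(4))
for k in'AB': 
    x,e=tri(ray(I['scene'],R['scene',k][0]),ray(I['side'],R['side',k][0])); print(k,x.round(4),np.round(e,2),'dist',np.hypot(*x[:2]))
for n,Z in(('scene',S),('side',D)):   # cap depth cloud
    x0,y0,x1,y1=(165,200,220,255) if n=='scene' else (360,175,415,222)
    P=np.array([ (lambda cd:cd[0]+cd[1]*Z['d'][v,u])(ray(I[n],(u,v))) for v in range(y0,y1) for u in range(x0,x1) if Z['d'][v,u]>0 and Z['p'][v,u].max()<60])
    for lo,hi in((.018,.030),(.040,.056)):
        q=P[(P[:,2]>lo)&(P[:,2]<hi)]
        if len(q)>4:
            (c,sz,a)=cv2.minAreaRect((q[:,:2]*1000).astype(np.float32)); print(n,lo,len(q),q.mean(0).round(4),np.round(c,1),np.round(sz,1),a)
a=cv2.resize(S['p'][150:250,310:510],None,fx=4,fy=4)[:,:,::-1]; b=cv2.resize(D['p'][170:220,345:445],None,fx=4,fy=4)[:,:,::-1]
c=cv2.resize(S['p'][203:253,145:245],None,fx=4,fy=4)[:,:,::-1]
cv2.imwrite('pics/crop1.png',np.vstack([cv2.resize(a[:,:],(800,400)),np.hstack([b,c])]))
E
```

```text
scene A [(array([359.4, 179.7]), array([353, 174,  13,  12, 121]))] depthpt [0.4973 0.1882 0.0822]
scene B [(array([470.2, 140.4]), array([464, 135,  13,  11, 108]))] depthpt [0.4469 0.427  0.0807]
scene cap [(array([193. , 228.3]), array([177, 213,  34,  32, 861]))] depthpt [ 0.5027 -0.1417  0.0227]
side A [(array([361. , 284.6]), array([354, 279,  15,  12, 152]))] depthpt [0.496  0.1893 0.0799]
side B [(array([366.4, 405.3]), array([358, 397,  18,  18, 260]))] depthpt [0.4464 0.4295 0.082 ]
side cap [(array([385.4, 203.3]), array([371, 186,  30,  31, 649]))] depthpt [ 0.4941 -0.1215  0.0309]
A [0.4959 0.1889 0.0797] [0.27 0.27] dist 0.5306196593004984
B [0.4463 0.4277 0.0796] [0.25 0.25] dist 0.6181536053250773
scene 0.018 475 [ 0.5058 -0.1409  0.0237] [ 498.6 -141.2] [61.5 61.8] 45.4330940246582
scene 0.04 201 [ 0.4982 -0.1419  0.047 ] [ 497.2 -142.4] [48.3 15.7] 80.0406494140625
side 0.018 334 [ 0.4947 -0.1339  0.0245] [ 496.  -139.9] [59.9 62.9] 74.04595947265625
side 0.04 108 [ 0.4957 -0.137   0.0479] [ 495.9 -141.1] [52.3 13.4] 81.04849243164062
```

View pics/crop1.png

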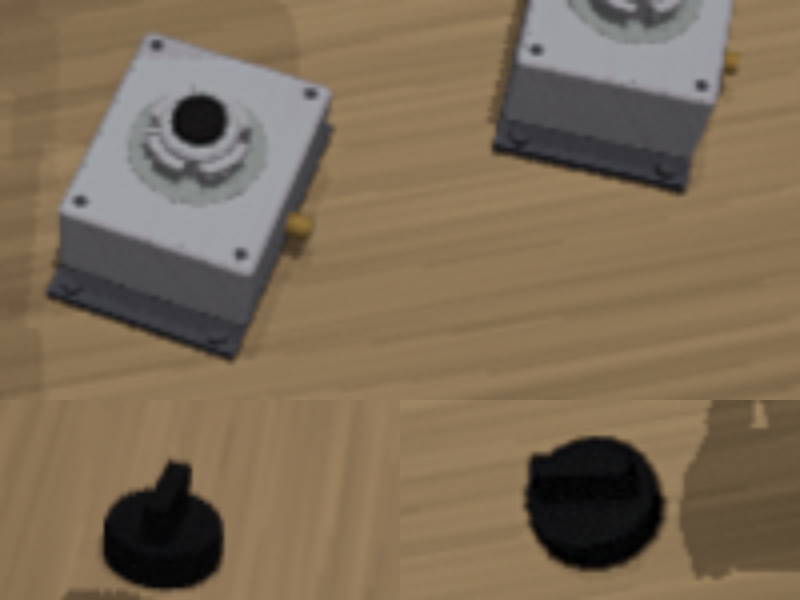

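View pics/wrist0.png

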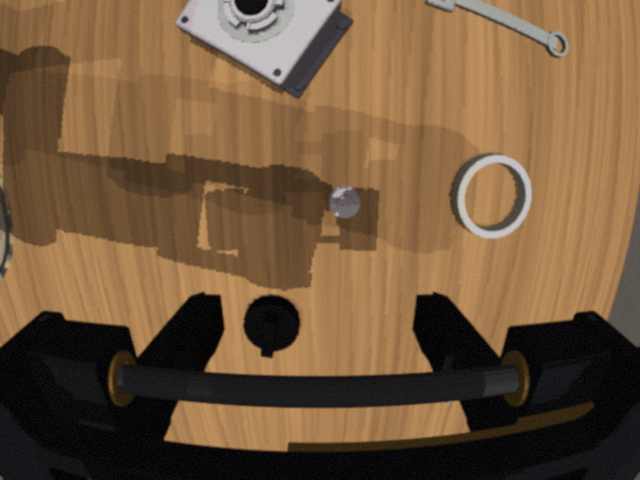

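Two blocks could be the tank: A, with its seal at scene (360,180), 0.531 m from the base, and B at (470,141), 0.618 m away. A is nearer, so A is the tank. The crop confirms A is complete, with a black seal in a ridged neck, and the cap's bar runs about 80° from x. In the wrist view the cap is at (271,323), the pulley at (344,201) and tank A at the top. I'm moving to above the cap.

```bash
python3 -m crank '[[0.0,[-23.6,-8.8,-20],0],[0.0,[-23.6,-8.8,-20],0],[0.0,[-23.6,-8.8,-20],0],[0.0,[-23.6,-8.8,-20],0],[0.0,[-23.6,-8.8,-20],0],[0.0,[-23.6,-8.8,-20],0],[0.0,[0,0,0],0.083],[0.0,[0,0,0],0.083]]' 25
```

```text
time: 1.15
tool_pos: [0.497, -0.1419, 0.3587]
tool_rot: [-0.0, 0.764, 0.645, -0.0]
force: [0.7, -0.3, 0.1]
gripper_width: 0.044
```

I used the wrong sign on z, so the tool rose instead of descending. No harm done, and it gives a useful high wrist view. I'll measure from here, then from lower down.

```bash
cat >> h.py <<'E'
def shot(n,tag):
    i=camera_info(n);p,d=snapshot(n)
    np.savez(tag+'.npz',p=p,d=d,K=i['mtx'],T=i['world_to_cam']);cv2.imwrite('pics/'+tag+'.png',p[:,:,::-1]);return i,p,d
def cloud(i,d,p,roi,fish=False):
    x0,y0,x1,y1=roi;o=[];c=[]
    for v in range(y0,y1):
        for u in range(x0,x1):
            if d[v,u]<=0: continue
            if fish:
                C,r=rayf(i,(u,v)); zc=(i['world_to_cam'][:3,:3]@r)[2]; 
                if zc<.1: continue
                o.append(C+r/zc*d[v,u])
            else:
                C,r=ray(i,(u,v));o.append(C+r*d[v,u])
            c.append(p[v,u])
    return np.array(o),np.array(c).astype(int)
E
python3 - <<'E'
from h import *
i,p,d=shot('wrist','w1')
P,C=cloud(i,d,p,(0,0,640,480),True)
def rep(name,c0,r,bands,dark=None):
    for lo,hi in bands:
        m=(np.hypot(*(P[:,:2]-c0).T)<r)&(P[:,2]>lo)&(P[:,2]<hi)
        if dark: m&=C.max(1)<dark
        q=P[m]
        if len(q)<8: print(name,lo,len(q));continue
        (c,sz,a)=cv2.minAreaRect((q[:,:2]*1000).astype(np.float32));(cc,rr)=cv2.minEnclosingCircle((q[:,:2]*1000).astype(np.float32))
        print(name,lo,len(q),'zmed',np.median(q[:,2]).round(4),np.round(c,1),np.round(sz,1),round(a,1),'circ',np.round(cc,1),round(rr,1))
rep('cap',[.497,-.1415],.045,[(.019,.029),(.043,.054)],70)
rep('neck',[.496,.189],.06,[(.054,.061),(.068,.074),(.076,.085)])
rep('pulley',[.58,.0],.06,[(.018,.028)])
E
```

```text
cap 0.019 1355 zmed 0.0236 [ 495.1 -142.6] [63.  63.5] 79.6 circ [ 494.6 -142.8] 32.7
cap 0.043 441 zmed 0.0479 [ 494.4 -142.6] [48.7 13.8] 80.4 circ [ 494.4 -142.6] 24.7
neck 0.054 0
neck 0.068 0
neck 0.076 0
pulley 0.018 148 zmed 0.0214 [ 5.755e+02 -1.000e-01] [16.4 16.8] 80.6 circ [5.753e+02 2.000e-01] 9.1
```

View pics/w1.png

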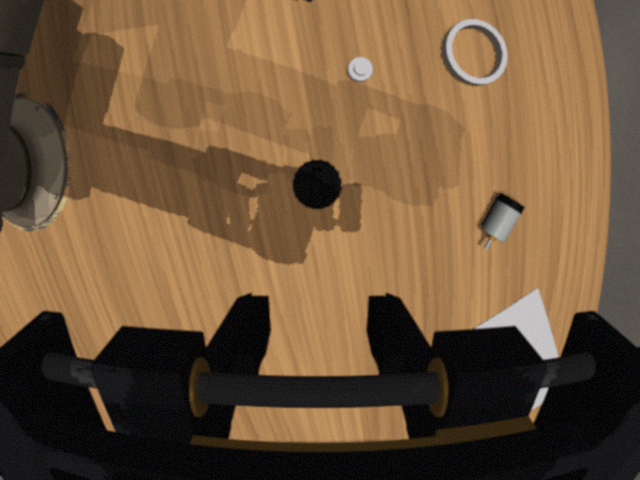

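The wrist view shows the cap at (317,184), matching the other cameras: centre about (0.496, -0.142), bar yaw 80.4°, tops at 24 and 48 mm. Descending.

```bash
python3 -m crank '[[-0.1,[0,-1,43],0],[-0.1,[0,0,43],0],[-0.1,[0,0,43],0],[-0.1,[0,0,43],0],[-0.1,[0,0,43],0],[-0.1,[0,0,43],0],[-0.1,[0,0,0],0]]'
python3 - <<'E'
from h import *
print(status.get_obs()['tool_pos'])
i,p,d=shot('wrist','w2')
P,C=cloud(i,d,p,(150,0,500,480),True)
for lo,hi in((.019,.029),(.043,.054)):
    q=P[(np.hypot(*(P[:,:2]-[.496,-.142]).T)<.045)&(P[:,2]>lo)&(P[:,2]<hi)&(C.max(1)<70)]
    (c,sz,a)=cv2.minAreaRect((q[:,:2]*1000).astype(np.float32));print(lo,len(q),np.median(q[:,2]),np.round(c,1),np.round(sz,1),a)
E
```

```text
time: 2.08
tool_pos: [0.4949, -0.1408, 0.0987]
tool_rot: [-0.003, 0.763, 0.646, -0.001]
force: [-0.4, 0.0, 0.1]
gripper_width: 0.0398
[ 0.49493092 -0.14075039  0.09868058]
0.019 5477 0.023697183808624372 [ 494.5 -141.4] [64.  63.9] 27.15055274963379
0.043 1865 0.04805567974998329 [ 494.5 -142.4] [48.4 13.9] 81.21139526367188
```

```bash
python3 -m crank '[[-0.1,[-1.2,0,25],0],[-0.1,[0,0,25],0],[-0.1,[0,0,15],0],[-0.1,[0,0,6],0],[-0.1,[0,0,0],0],[-1,[0,0,0],0],[-1,[0,0,0],0],[-1,[0,0,0],0]]' 30; python3 -m crank '[[-1,[0,0,0],0],[-1,[0,0,-10],0],[-1,[0,0,-20],0]]'
python3 - <<'E'
from h import *
o=status.get_obs();print(o['force'],o['moment'],o['tool_pos'])
E
```

```text
time: 3.12
tool_pos: [0.496, -0.1426, 0.0301]
tool_rot: [0.0, 0.763, 0.646, 0.0]
force: [-1.8, 1.0, 2.4]
gripper_width: 0.0141
time: 3.5
tool_pos: [0.4957, -0.1424, 0.0599]
tool_rot: [-0.001, 0.763, 0.646, -0.0]
force: [0.0, -0.5, -1.3]
gripper_width: 0.0137
[ 0.03413461 -0.511135   -1.32977078] [ 0.02842016 -0.0377782  -0.03307392] [ 0.49567439 -0.14244809  0.05994873]
```

The bar is gripped at 13.9 mm and the cap has lifted. I'll carry it high and stop short of the tank to look at the neck.

```bash
python3 -m crank '[[-1,[0,0,-40],0],[-1,[0,0,-40],0],[-1,[33,-5.6,-20],0],[-1,[33,-5.6,0],0],[-1,[33,-5.6,0],0],[-1,[33,-5.6,0],0],[-1,[33,-5.6,0],0],[-1,[33,-5.6,0],0]]'; python3 -m crank '[[-1,[20,-3.4,0],0],[-1,[0,0,0],0]]'
python3 - <<'E'
from h import *
i,p,d=shot('wrist','w3')
P,C=cloud(i,d,p,(0,0,640,480),True)
q0=np.hypot(*(P[:,:2]-[.496,.189]).T)
for lo,hi,r in((.055,.061,.08),(.067,.0745,.032),(.077,.085,.03)):
    q=P[(q0<r)&(P[:,2]>lo)&(P[:,2]<hi)]
    if len(q)<9: print(lo,len(q));continue
    (c,sz,a)=cv2.minAreaRect((q[:,:2]*1000).astype(np.float32));cc,rr=cv2.minEnclosingCircle((q[:,:2]*1000).astype(np.float32))
    print(lo,len(q),np.median(q[:,2]),np.round(c,1),np.round(sz,1),a,np.round(cc,1),rr)
# seal by pixel mask+ray to plane .080, also from scene/side
for n,f in(('wrist',rayf),):
    m=(p.max(2)<45).astype(np.uint8);k,l,s,c=cv2.connectedComponentsWithStats(m)
    for j in range(1,k):
        if s[j,4]>80:
            x=plane(f(i,c[j]),.080)
            if np.hypot(*(x[:2]-[.496,.189]))<.03: print('seal',c[j],s[j],x)
print(status.get_obs()['tool_pos'])
E
```

```text
time: 4.5
tool_pos: [0.4954, 0.0593, 0.1602]
tool_rot: [0.0, 0.763, 0.646, 0.0]
force: [0.3, 0.1, -1.6]
gripper_width: 0.014
time: 4.75
tool_pos: [0.4953, 0.0794, 0.1601]
tool_rot: [0.0, 0.763, 0.647, 0.0]
force: [0.4, -0.5, -1.0]
gripper_width: 0.0138
0.055 20103 0.05763003407615644 [494.3 189.2] [ 99.4 119.6] 55.97110366821289 [494.1 189.2] 75.56377410888672
0.067 1705 0.07131210532390642 [494.2 189.5] [49.4 49.7] 68.94400787353516 [494.2 189.5] 25.58304214477539
0.077 1735 0.08196012436126193 [493.7 189.2] [33.9 33.9] 56.59816360473633 [493.9 189.1] 17.8034725189209
seal [286.83414634  80.31358885] [ 266   59   43   43 1435] [0.4941977  0.18927187 0.08      ]
[0.4954149  0.07860698 0.16002828]
```

View pics/w3.png

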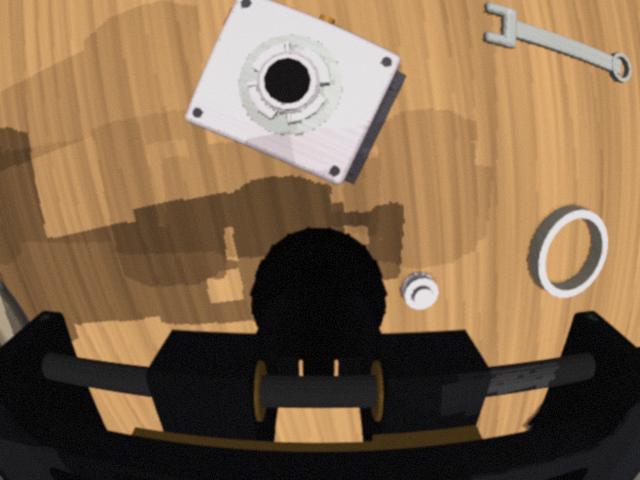

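The wrist view shows the neck at (288,80), the cap held straight and the pulley clear. The wrist camera reads about 1.3 mm low in x, judged from the grasp. Allowing for that, the neck is at about (0.4955, 0.189), which agrees with the scene and side views.

```bash
python3 -m crank '[[-1,[27,-4.6,0],0],[-1,[27,-4.6,0],0],[-1,[27,-4.6,0],0],[-1,[27,-4.6,0],0],[-1,[0,0,20],0],[-1,[0,0,20],0],[-1,[0,0,6],0],[-1,[0,0,0],0]]'
python3 - <<'E'
from h import *
ims=[]
print(status.get_obs()['tool_pos'],status.get_obs()['qpos'])
for n,(u,v) in(('scene',(359,180)),('side',(361,284))):
    i,p,d=shot(n,n+'4'); ims.append(cv2.resize(p[v-50:v+50,u-50:u+50],(400,400),interpolation=cv2.INTER_CUBIC)[:,:,::-1])
cv2.imwrite('pics/c4.png',np.hstack(ims))
E
```

```text
time: 5.8
tool_pos: [0.4955, 0.1875, 0.1139]
tool_rot: [-0.0, 0.764, 0.646, -0.0]
force: [-0.1, 0.4, -1.8]
gripper_width: 0.0136
[0.495496   0.1874665  0.11393938] [ 1.38069806e-01  4.72805354e-01  1.54405706e+00 -5.93989037e-05
  1.12490672e+00  3.04944738e-01]
```

View pics/c4.png

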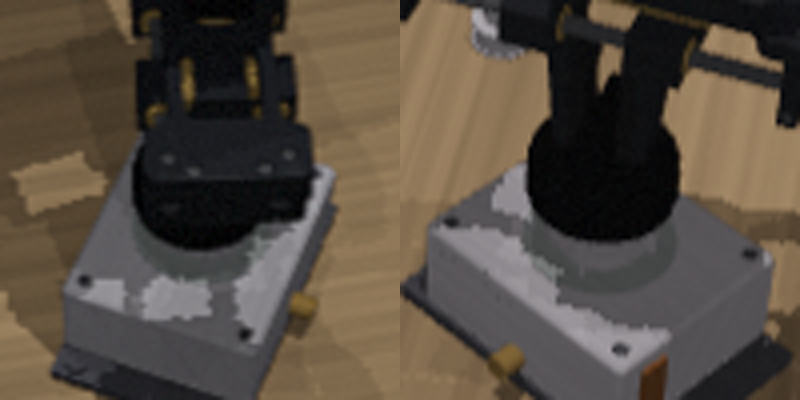

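Both crops show the cap centred above the neck. Lowering gently until it touches.

```bash
python3 -m crank '[[-1,[1.4,-0.2,3],0],[-1,[0,0,3],0],[-1,[0,0,2],0],[-1,[0,0,1],0],[-1,[0,0,0],0]]'; python3 -m crank '[[-1,[0,0,1],0],[-1,[0,0,1],0],[-1,[0,0,0],0]]'
```

```text
time: 6.52
tool_pos: [0.4953, 0.1895, 0.1047]
tool_rot: [-0.0, 0.763, 0.646, -0.0]
force: [-0.3, -0.2, -0.2]
gripper_width: 0.0139
time: 6.9
tool_pos: [0.4952, 0.1895, 0.1027]
tool_rot: [-0.0, 0.763, 0.646, -0.0]
force: [-0.1, 1.0, -1.7]
gripper_width: 0.0138
```

```bash
python3 -m crank '[[-1,[0,0,1],0],[-1,[0,0,0],0]]'; python3 -m crank '[[-1,[0,0,1],0],[-1,[0,0,0],0]]' ;python3 -m crank '[[-1,[0,0,1],0],[-1,[0,0,0],0]]'
```

```text
time: 7.15
tool_pos: [0.4952, 0.1895, 0.1017]
tool_rot: [-0.0, 0.763, 0.646, -0.0]
force: [-0.5, -0.3, -2.1]
gripper_width: 0.0137
time: 7.4
tool_pos: [0.4954, 0.1895, 0.1015]
tool_rot: [0.0, 0.763, 0.646, 0.0]
force: [-2.0, -0.5, 6.0]
gripper_width: 0.014
time: 7.65
tool_pos: [0.4955, 0.1895, 0.1014]
tool_rot: [0.001, 0.763, 0.646, 0.001]
force: [-4.5, -0.8, 14.2]
gripper_width: 0.0135
```

The lugs came to rest level with the ridge tops (TCP 0.1015, underside 71.5 mm). I'll ease the pressure and turn backwards, which is counter-clockwise and so a negative tool turn.

```bash
python3 -m crank '[[-1,[0,0,-0.5],-0.05],[-1,[0,0,0],-0.06]]'; python3 -m crank '[[-1,[0,0,0],-0.06],[-1,[0,0,0],-0.04]]';python3 -c "
from h import *
print(status.get_obs()['moment'])"
```

```text
time: 7.9
tool_pos: [0.496, 0.1897, 0.1015]
tool_rot: [0.001, 0.726, 0.688, 0.001]
force: [-0.6, 1.1, 7.9]
gripper_width: 0.0138
time: 8.15
tool_pos: [0.4961, 0.1897, 0.1014]
tool_rot: [0.001, 0.691, 0.723, 0.001]
force: [-0.5, -0.2, 8.3]
gripper_width: 0.014
[ 0.07048519  0.15454286 -0.09805954]
```

```bash
python3 -m crank '[[-1,[0,0,0],-0.06],[-1,[0,0,0],-0.05]]'; python3 -m crank '[[-1,[0,0,0],-0.06],[-1,[0,0,0],-0.05]]';python3 -c "
from h import *
print(status.get_obs()['moment'])"
```

```text
time: 8.4
tool_pos: [0.4962, 0.1897, 0.1014]
tool_rot: [0.001, 0.65, 0.76, 0.001]
force: [0.5, 0.5, 6.5]
gripper_width: 0.0134
time: 8.65
tool_pos: [0.4963, 0.1897, 0.1013]
tool_rot: [0.001, 0.607, 0.794, 0.001]
force: [0.9, 0.6, 5.2]
gripper_width: 0.0139
[ 0.26171613 -0.19083274 -0.0746644 ]
```

```bash
python3 -m crank '[[-1,[0,0,0],-0.06],[-1,[0,0,0],-0.05]]';python3 -c "
from h import *
print(status.get_obs()['moment'])"
```

```text
time: 8.9
tool_pos: [0.4958, 0.1896, 0.1007]
tool_rot: [0.001, 0.563, 0.827, 0.001]
force: [-0.2, -0.0, -0.7]
gripper_width: 0.0137
[ 0.0210145  -0.01590945 -0.00652328]
```

The force vanished and z fell, so the lugs are in the gaps. Following the cap down.

```bash
python3 -m crank '[[-1,[0,0,1.5],0],[-1,[0,0,1],0],[-1,[0,0,0],0]]';python3 -c "
from h import *
print(status.get_obs()['moment'])"
```

```text
time: 9.28
tool_pos: [0.4952, 0.1894, 0.0976]
tool_rot: [-0.0, 0.564, 0.826, -0.0]
force: [1.0, -0.8, -0.9]
gripper_width: 0.0135
[ 0.03057981 -0.03542337  0.00509266]
```

```bash
python3 -m crank '[[-1,[0,0,1.5],0],[-1,[0,0,1.5],0],[-1,[0,0,0],0]]'; python3 -m crank '[[-1,[0,0,1],0],[-1,[0,0,1],0],[-1,[0,0,0],0]]';python3 -c "
from h import *
print(status.get_obs()['moment'])"
```

```text
time: 9.65
tool_pos: [0.4952, 0.1894, 0.0946]
tool_rot: [-0.0, 0.563, 0.826, -0.0]
force: [0.3, 0.4, -1.2]
gripper_width: 0.0136
time: 10.02
tool_pos: [0.4952, 0.1895, 0.0927]
tool_rot: [-0.0, 0.563, 0.826, -0.0]
force: [-0.2, -0.4, -1.4]
gripper_width: 0.0137
[0.03129307 0.00637051 0.02468382]
```

```bash
python3 -m crank '[[-1,[0,0,0.5],0],[-1,[0,0,0],0]]'; python3 -m crank '[[-1,[0,0,0.5],0],[-1,[0,0,0],0]]'
```

```text
time: 10.28
tool_pos: [0.4953, 0.1895, 0.0925]
tool_rot: [0.0, 0.563, 0.826, 0.0]
force: [0.3, -0.1, 2.1]
gripper_width: 0.0136
time: 10.52
tool_pos: [0.4953, 0.1895, 0.0919]
tool_rot: [0.0, 0.563, 0.826, 0.0]
force: [-1.5, -0.3, 2.6]
gripper_width: 0.0135
```

The seal's spring can be felt (about 4 N net), so the drop is complete. Now screwing clockwise, following the pitch of about 0.49 mm per 0.1 rad.

```bash
python3 -m crank '[[-1,[0,0,0.3],0.08],[-1,[0,0,0.4],0.08],[-1,[0,0,0],0]]'; python3 -m crank '[[-1,[0,0,0.4],0.08],[-1,[0,0,0.4],0.08],[-1,[0,0,0],0]]';python3 -c "
from h import *
print(status.get_obs()['moment'])"
```

```text
time: 10.9
tool_pos: [0.4956, 0.1895, 0.0913]
tool_rot: [0.0, 0.627, 0.779, 0.0]
force: [0.3, -0.9, 3.6]
gripper_width: 0.0137
time: 11.28
tool_pos: [0.4956, 0.1895, 0.0905]
tool_rot: [0.0, 0.687, 0.727, 0.0]
force: [0.0, -0.2, 4.3]
gripper_width: 0.0134
[-0.02169581 -0.04651466 -0.04245288]
```

```bash
python3 -m crank '[[-1,[0,0,0.4],0.08],[-1,[0,0,0.3],0.08],[-1,[0,0,0],0]]'; python3 -m crank '[[-1,[0,0,0.2],0.08],[-1,[0,0,0.1],0.08],[-1,[0,0,0],0]]';python3 -c "
from h import *
print(status.get_obs()['moment'])"
```

```text
time: 11.65
tool_pos: [0.4955, 0.1895, 0.0898]
tool_rot: [0.0, 0.743, 0.669, 0.0]
force: [-0.5, 0.1, 5.3]
gripper_width: 0.0136
time: 12.02
tool_pos: [0.4956, 0.1895, 0.0896]
tool_rot: [0.0, 0.794, 0.608, 0.0]
force: [-0.3, 0.7, 5.6]
gripper_width: 0.0135
[ 0.00205444  0.04582046 -0.08912213]
```

Home height reached. Now the level run, watching the moment about z for the stop.

```bash
python3 -m crank '[[-1,[0,0,0],0.08],[-1,[0,0,0],0.08],[-1,[0,0,0],0]]'; python3 -c "
from h import *
print(status.get_obs()['moment'])";python3 -m crank '[[-1,[0,0,0],0.06],[-1,[0,0,0],0]]';python3 -c "
from h import *
print(status.get_obs()['moment'])"
```

```text
time: 12.4
tool_pos: [0.4955, 0.1895, 0.0896]
tool_rot: [0.0, 0.84, 0.543, 0.0]
force: [0.9, -0.4, 5.4]
gripper_width: 0.0141
[-0.00054185  0.11584575 -0.07890697]
time: 12.65
tool_pos: [0.4955, 0.1895, 0.0895]
tool_rot: [0.0, 0.856, 0.517, 0.0]
force: [-0.2, 0.1, 5.6]
gripper_width: 0.0139
[-0.04850496  0.0934396  -0.05430943]
```

```bash
python3 -m crank '[[-1,[0,0,0],0.06],[-1,[0,0,0],0]]';python3 -c "
from h import *
print(status.get_obs()['moment'])"
```

```text
time: 12.9
tool_pos: [0.4955, 0.1895, 0.0895]
tool_rot: [0.0, 0.871, 0.491, 0.0]
force: [0.1, 0.1, 5.7]
gripper_width: 0.0138
[-0.03089457  0.08517037 -0.02674342]
```

```bash
python3 -m crank '[[-1,[0,0,0],0.05],[-1,[0,0,0],0]]';python3 -c "
from h import *
print(status.get_obs()['moment'])"
```

```text
time: 13.15
tool_pos: [0.4955, 0.1895, 0.0895]
tool_rot: [0.0, 0.883, 0.469, 0.0]
force: [-0.1, -0.5, 5.0]
gripper_width: 0.0137
[-0.00195045  0.06747819 -0.03045939]
```

```bash
python3 -m crank '[[-1,[0,0,0],0.04],[-1,[0,0,0],0]]';python3 -c "
from h import *
print(status.get_obs()['moment'])"
```

```text
time: 13.4
tool_pos: [0.4955, 0.1895, 0.0895]
tool_rot: [0.0, 0.892, 0.452, 0.0]
force: [0.3, -0.3, 5.5]
gripper_width: 0.0139
[-0.03228552  0.06180339 -0.03617168]
```

```bash
python3 -m crank '[[-1,[0,0,0],0.03],[-1,[0,0,0],0]]';python3 -c "
from h import *
print(status.get_obs()['moment'])"
```

```text
time: 13.65
tool_pos: [0.4955, 0.1895, 0.0896]
tool_rot: [0.0, 0.899, 0.438, 0.0]
force: [0.7, 0.0, 6.0]
gripper_width: 0.0136
[ 0.00015305  0.12114247 -0.01577436]
```

```bash
python3 -m crank '[[-1,[0,0,0],0.03],[-1,[0,0,0],0]]';python3 -c "
from h import *
print(status.get_obs()['moment'])"
```

```text
time: 13.9
tool_pos: [0.4956, 0.1895, 0.0896]
tool_rot: [0.0, 0.905, 0.425, 0.0]
force: [0.2, -0.9, 4.9]
gripper_width: 0.0137
[-0.06925093  0.08772993 -0.07197233]
```

```bash
python3 -m crank '[[-1,[0,0,0],0.03],[-1,[0,0,0],0]]';python3 -c "
from h import *
print(status.get_obs()['moment'])"
```

```text
time: 14.15
tool_pos: [0.4955, 0.1895, 0.0896]
tool_rot: [0.0, 0.912, 0.411, 0.0]
force: [0.4, -0.3, 5.5]
gripper_width: 0.0138
[-0.02677396  0.0899853   0.03935058]
```

```bash
python3 -m crank '[[-1,[0,0,0],0.03],[-1,[0,0,0],0]]';python3 -c "
from h import *
print(status.get_obs()['moment'])"
```

```text
time: 14.4
tool_pos: [0.4954, 0.1895, 0.0896]
tool_rot: [0.0, 0.918, 0.398, 0.0]
force: [-0.5, -0.3, 5.8]
gripper_width: 0.0138
[-0.04577492  0.19686702  0.08510252]
```

```bash
python3 -m crank '[[-1,[0,0,0],0.03],[-1,[0,0,0],0]]';python3 -c "
from h import *
print(status.get_obs()['moment'])"
```

```text
time: 14.65
tool_pos: [0.4951, 0.1896, 0.0895]
tool_rot: [-0.0, 0.923, 0.384, -0.0]
force: [-2.0, 0.1, 6.8]
gripper_width: 0.0137
[0.04536997 0.37695765 0.22432009]
```

The moment has risen to about 0.25 N m at 1.16 rad from the drop, so the hard stop is felt well within the limit. Relaxing the twist, letting go and backing off.

```bash
python3 -m crank '[[-1,[0,0,0],-0.02],[-1,[0,0,0],0],[-0.3,[0,0,0],0],[-0.3,[0,0,0],0],[-0.3,[0,0,0],0],[-0.3,[0,0,-10],0],[-0.3,[0,0,-20],0],[-0.3,[0,0,-30],0]]'; python3 -m crank '[[-0.3,[0,0,-40],0],[-0.3,[-40,0,-40],0],[-0.3,[-40,0,-20],0],[-0.3,[-30,0,0],0],[-0.3,[0,0,0],0]]'
python3 - <<'E'
from h import *
i,p,d=shot('wrist','w5')
print(status.get_obs()['tool_pos'],status.get_obs()['force'])
P,C=cloud(i,d,p,(0,0,640,480),True)
q0=np.hypot(*(P[:,:2]-[.495,.189]).T)
for lo,hi in((.056,.0595),(.08,.09),(.1,.115)):
    q=P[(q0<(.08 if lo<.06 else .045))&(P[:,2]>lo)&(P[:,2]<hi)]
    if len(q)<9: print(lo,len(q));continue
    (c,sz,a)=cv2.minAreaRect((q[:,:2]*1000).astype(np.float32)); A=np.c_[q[:,:2]-q[:,:2].mean(0),np.ones(len(q))]
    print(lo,len(q),np.median(q[:,2]),np.round(c,1),np.round(sz,1),a,'tilt',np.linalg.lstsq(A,q[:,2],rcond=None)[0][:2])
_,s,_=shot('side','side5');_,t,_=shot('scene','scene5')
cv2.imwrite('pics/c5.png',np.hstack([cv2.resize(p,(400,300))[:,:,::-1],cv2.resize(s[215:335,280:440],(400,300))[:,:,::-1]]))
for n,a in(('scene',t),('side',s)):
    b=np.load(n+'0.npz')['p']; print(n,[np.abs(a[y0:y1,x0:x1].astype(int)-b[y0:y1,x0:x1]).mean().round(2) for x0,y0,x1,y1 in ([(255,235,290,270),(260,300,325,360),(390,265,420,370),(120,340,180,385)] if n=='scene' else [(325,230,350,252),(230,210,285,250),(175,275,270,325),(260,148,300,180)])])
E
```

```text
time: 15.65
tool_pos: [0.495, 0.1894, 0.15]
tool_rot: [-0.0, 0.92, 0.392, -0.001]
force: [0.5, -0.4, 0.5]
gripper_width: 0.0307
time: 16.27
tool_pos: [0.4182, 0.1095, 0.2503]
tool_rot: [0.0, 0.92, 0.391, 0.001]
force: [0.4, 0.4, -0.2]
gripper_width: 0.0308
[0.41898538 0.11003265 0.25000849] [ 0.85700374 -0.94735428 -0.29053853]
0.056 8758 0.05757169747937388 [494.1 189.1] [ 99. 119.] 56.104068756103516 tilt [ 0.00057504 -0.00076878]
0.08 3393 0.08313908480419069 [494.2 189.2] [63.1 63.3] 73.23406982421875 tilt [ 0.00077577 -0.0018315 ]
0.1 1080 0.10751811050556204 [494.  189.5] [46.6 13.7] 46.08244323730469 tilt [ 0.01682578 -0.01240834]
scene [np.float64(33.1), np.float64(5.28), np.float64(5.08), np.float64(4.59)]
side [np.float64(36.59), np.float64(3.76), np.float64(1.86), np.float64(1.78)]
```

View pics/c5.png

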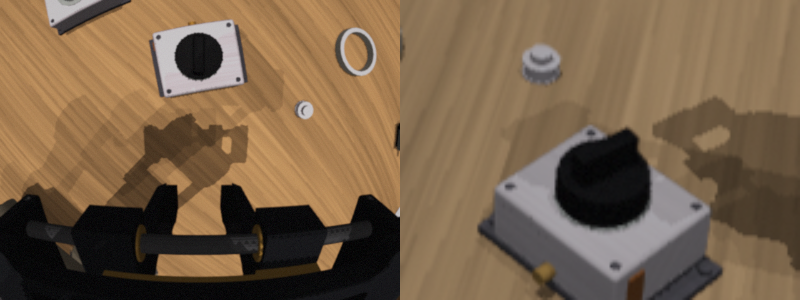

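The crops show the cap level on tank A's neck, the fingers clear and the pulley still standing. Its image difference comes from the arm's shadow having moved off it. Handing in.

```bash
python3 -c "
from plant import workorder
print(workorder.job_done())"
```

```text
the job is handed in; nothing more can be done
None
```

The black cap is screwed fully home on the filler neck of the nearer tank (0.53 m from the base; the other is at 0.62 m), and the job is handed in at about 16 s of the 64 s allowed.

- **Fitting:** The lugs landed level with the ridge tops. I pressed with about 8–14 N and turned the cap counter-clockwise about 31° until it dropped. I followed it down onto the seal's spring, then screwed it clockwise about 66°.
- **Stop:** At the end of that turn the moment rose to about 0.25 N m at the hard stop. I eased the twist, let go and backed away.
- **Last checks:** The cap's underside was at about 59.5 mm, against 59.5 mm expected at home. The cap sat level, on the neck's axis as measured by the same camera, and the bar's angle matched the tool's last turn.
- **Disagreements:** The wrist camera read about 1.3 mm low in x compared with the grasp, and I allowed for that. The pulley's picture changed strongly between start and end. It still stands, and I put the change down to the arm's shadow moving off it, but I did not re-measure its position. The tape, wrench and motor areas changed little.
- **One slip:** A wrong sign on my first move sent the tool up instead of down. It touched nothing.

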